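# Pop the sprung lid of the parts case, steady it and prop it open

### The arm

A 6-joint arm with a two-finger parallel gripper is mounted at the origin on a cart in front of the work surface, level with it; the furniture and walls round the work are solid. World frame = base frame: x ahead of the robot, y to its left, z up, the work surface at z = 0. Lengths are in m, angles in rad, forces in N, time in s.
With the tool pointing down it reaches from about 0.35 to 0.975 m from the base axis. Payload 4.9 kg.
Tool frame: the origin (TCP) lies at the very end of the fingers, on their centre line; the grasp point (between the pads) lies 19 mm behind it (grasp_offset is the distance from the TCP to the grasp point, in m); x points along the fingers, y is the direction in which the jaws open and shut, and the axes are right-handed (so a half turn about x gives the same grasp; the last joint's range is limited). The gripper opens to 85 mm and grips with 20 to 120 N. Pads are 22 mm wide; open, the fingers measure 114 mm over their backs; the gripper's body (76 mm by 85 mm) begins 54 mm behind the grasp point. The pads swing forward as they close: fully open they stand 13 mm farther back than shut.
Start: joints at [1.027, 0.053, 1.613, -0, 1.476, -0.119], TCP at [0.258, 0.569, 0.201] pointing down, gripper open.
Joint ranges: [-3.01, 3.01], [-1.01, 2.22], [0.06, 2.58], [-1.02, 4.17], [0.09, 2.62], [-3.14, 3.14]. Speed limits (rad/s): [2.57, 2.57, 3.14, 3.14, 3.14, 3.14].

### API

Orientations are given as a rotation vector (axis times angle).
In Python, from station import get_obs, get_image, camera_model, finish_job, grasp_offset gives the robot as it stands.
- The arm moves only by the shell command python3 -m crank 'ROWS' [OPENING] [FORCE]. ROWS is JSON, a list that holds one entry, the list of rows, each a list of 4 numbers: the shift along the world's x, y, z in m, then the turn about the world's z in degrees. In form: [[[dx, dy, dz, turn], ...]]. A call has 1 to 5 rows; each row is the pose to reach, as a shift and turn from the pose commanded when the call began; what a row does not reach only later rows make up. A row lasts 1/12 s, in which the tool goes at most 41.7 mm and 7.16 degrees, less where a joint would pass 70% of its speed; a pose out of reach is approached as far as the arm can. A call with a gripper value outside its range is refused whole. OPENING is the opening, from 0 (shut) to 1 (fully open), set as the call begins (- or left out, the last holds). The fingers move at their own pace and stop on an object; FORCE is the grip in N (left out, the last holds). Time passes only in rows, so rows that repeat a pose let the fingers close. It gives the time, the measured TCP pose, the force and the opening at its end, in the units of the state.
- get_obs(): the state, without advancing time (a new reading comes with each control period).
- get_image(name): name is "side" or "top" or "wrist"; returns (picture, depth): 480x640x3 uint8, red, green, blue; 480x640 float32, m along the optical axis (not along the pixel's ray), 0 where there is no reading.
- camera_model(name): a dict with "fx", "fy", "cx", "cy" (pixels), "xyz" and "attitude" of the camera in the world. Camera axes: x right, y down, z forward; pixel columns grow to the right and rows downward; lengths in m; the calibration is good to about 2 mm. The wrist camera is an equidistant fisheye: a pixel r from the principal point sees the ray r / f radians off the axis. A picture is of the moment at which its call begins: read the wrist's pose just before it. camera_model takes no time and is no camera call; for the wrist camera it gives the pose at the moment of the call.
- finish_job(): hands the job in, once; it reports no verdict.
The state is a dict: "t": time; "q": joint angles; "dq": joint speeds; "effort": joint torques, N m; "tool_pos": TCP position; "tool_rot": TCP orientation; "contact_force": force on the tool from outside, world axes, zero at the start; "wrist_torque": the same for the moment, N m; "opening": finger opening in m.
Only numpy, scipy, OpenCV 4.12 (cv2) and the standard library are available. Lean on these libraries where they do the work, as an engineer would, in place of code of your own. Each camera call takes 0.05 s, during which the arm holds its last target.

### The job

Open the blue parts case for loading: gently press the red release button on its sloping lock so that the lid pops up, lay the fingertips on the bouncing lid until it stands still, then push the yellow-handled prop bar on the case's left side up and over past its top point, so that the lid rests on it and stays open by itself. Do not throw the lid far back, and leave the tin, the bin, the screwdriver and the hex key where they are.

Things in the scene. Friction and masses are not known exactly. Their poses are not given: they have to be found in the camera images.
- case: the blue steel case, fixed to the bench, 150 mm deep (x) x 180 mm wide (y), rim 80 mm above the bench; the black lock housing reaches 70 mm farther at the front. Origin under its centre on the bench; x points to the back (hinge side), -x is the front with the lock, +y is its left side with the prop bar, z up. A steel catch hook stands in the middle just in front of the lid, up to 94 mm high, 82 to 96 mm in front of the case's centre; it slides forward as the button goes in.
- button: round red release button, 30 mm across, on the front slope of the lock. z is its outward axis, tilted 25 degrees from the vertical towards the front; press along -z of this frame. Spring: about 1.5 N at first, 7 N at the full travel of 12 mm; the lid is let go after about 6 mm (4 N). More than 25 N harms it.
- button_top (a point): centre of the button's outer face; its z axis is the outward axis of the button
- lid (a joint): lid angle in rad: 0 shut (held by the catch), grows as it opens to at most 1.5. Freed, a spring throws it up and it swings for several seconds about a rest angle of 0.3 to 0.55 rad, which differs each time with the load of the lid; there it is soft, about 0.4 N m per rad, so that 1 N near the front edge presses it down by about 0.3 rad. Slowing it takes a light touch that stays on the lid.
- lid_panel: the lid with a 14 mm wide steel flange along its left side, whose upturned tip reaches 32 mm past the front edge. Origin on the hinge axis, mid-width (75 mm behind the case's centre, 80 mm up); -x of this frame points along the lid to its front edge 150 mm away, y as the case's y, z out of the lid's upper face, which lies 13 to 15 mm above the origin; turns with the lid.
- lid_edge (a point): middle of the lid's front upper edge, 150 mm from the hinge
- prop (a joint): angle of the prop bar in rad: 0 leaning to the front on its rest, 30 degrees above level; it grows as the bar swings up and to the back, upright at 1.05, top point with the lid on it at about 1.87, against its stop at 1.99. It has a little friction and stays where it is left when free. From about 0.8 on its tip lifts the lid (few newtons); past the top point the lid's weight holds it against the stop. While the lid is shut the flange blocks it.
- prop_grip (a point): middle of the yellow cross handle of the prop bar, 13 mm thick, 44 mm long along the case's y, 65 mm from the pivot; the handle stands out from the case's left side, from 30 to 74 mm from it, clear of the lid. Push it from the front or from below, following its arc about the pivot: a straight level push jams at first.
- prop_pivot (a point): pivot of the prop bar on the case's left side; axis along the case's y, 42 mm above the bench; bar 10 mm thick, 104 mm long with a round yellow tip
- grease_tin: white tin with blue lid, 68 x 68 x 56 mm, bystander; origin under its centre
- white_bin: off-white bin, 96 x 138 x 80 mm, bystander; origin under its centre
- orange_screwdriver: screwdriver with a yellow-orange handle, 160 mm long, lying, bystander; origin at its underside
- hex_key_1: black hex key, 35 x 95 x 9 mm, lying, bystander; origin at its underside

How it is judged:
By the outcome, as a careful person would: the job done as asked, in the order asked, and still so for the second after the job is handed in, with the robot touching nothing.
It also fails if it takes over 62 s, if anything falls off the work surface, if the arm or the gripper's body presses on something with over 40 N, if the wrist force passes 120 N, or if a joint passes its speed limit or range.

## Working session

There is one attempt and no reset: what is moved stays moved. The work goes in short steps, Python scripts to look and compute and a shell command to move; the robot and the scene stay as the last step left them, time stands still between calls to the robot, and variables do not carry over. Pictures are saved under pics/ and viewed, and the job is handed in when it is done.

```bash
ls; mkdir -p pics; cat > h.py <<'E'
import numpy as np,cv2
from station import *
from scipy.spatial.transform import Rotation as R
def snap(n,f):
    m=camera_model(n); im,d=get_image(n); cv2.imwrite(f'pics/{f}.png',im[:,:,::-1]); np.savez(f'pics/{f}.npz',im=im,d=d,m=np.array(m,dtype=object)); return m,im,d
E
python3 - <<'E'
from h import *
o=get_obs();print(o)
for n in("side","top"):
    m,im,d=snap(n,n+"0");print(n,m)
E
```

```text
pics
{'t': 0.0, 'q': array([ 1.02698703e+00,  5.33771408e-02,  1.61431330e+00, -3.19825116e-05,
        1.47601869e+00, -1.18992408e-01]), 'dq': array([ 3.46355798e-04, -5.24578855e-04,  4.36528678e-04, -7.71392442e-05,
       -1.93974457e-03, -1.51781198e-03]), 'effort': array([-7.11772336e-04, -3.93674898e+01, -3.70174992e+01, -2.16564149e-04,
        7.06241568e-03,  1.18160193e-05]), 'tool_pos': array([0.25723542, 0.56884052, 0.200139  ]), 'tool_rot': array([ 0.33163368,  1.54565431, -0.33481345]), 'contact_force': array([ 0.23688739, -0.89093877, -0.40554946]), 'wrist_torque': array([ 0.00362704,  0.00788849, -0.0513778 ]), 'opening': 0.08563866940303383}
side {'fx': 518.6186074805569, 'fy': 518.6186074805569, 'cx': 324.7232105217102, 'cy': 244.08350699308772, 'xyz': array([0.60850735, 1.2780325 , 0.54689919]), 'attitude': array([-0.02545559, -2.56790117,  1.76854987])}
top {'fx': 503.35808400213637, 'fy': 503.35808400213637, 'cx': 321.83163699909176, 'cy': 238.28771974300926, 'xyz': array([0.43811352, 0.01480493, 1.28604353]), 'attitude': array([-2.12741748,  2.153267  , -0.12985826])}
```

View pics/side0.png

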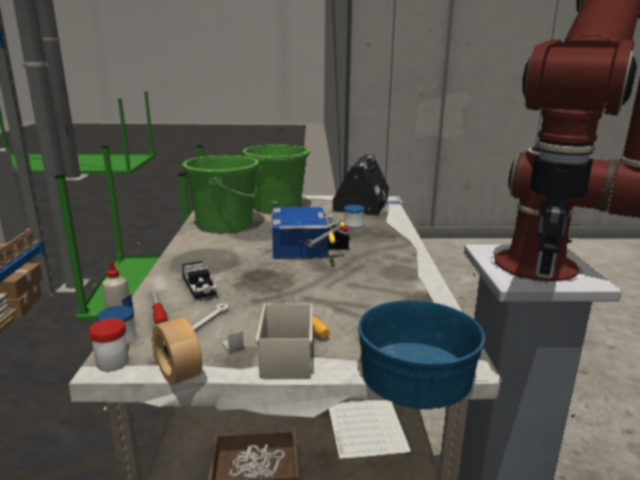

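View pics/top0.png

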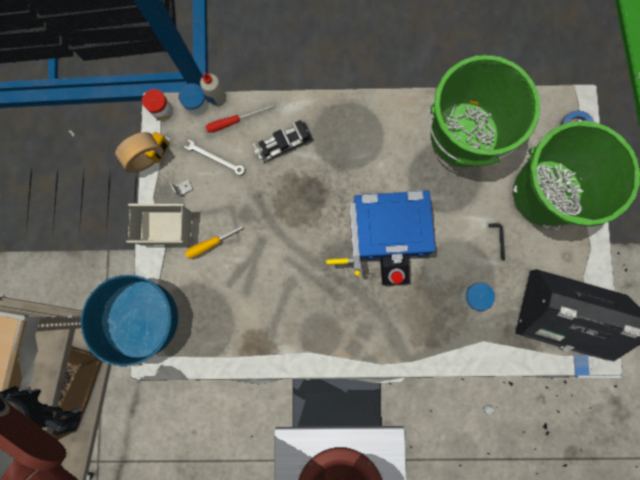

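The top picture shows the case at about (395,225), the red button at (397,277) and the yellow handle at (340,262). The tin is at (480,296), to the right of the lock. Next I'll enlarge it and measure.

```bash
cat >> h.py <<'E'
def load(f):
    z=np.load(f'pics/{f}.npz',allow_pickle=True); return z['m'].item(),z['im'],z['d']
def unproj(m,d,u,v,z=None):
    r=R.from_rotvec(m['attitude']).as_matrix(); ray=r@np.array([(u-m['cx'])/m['fx'],(v-m['cy'])/m['fy'],1.])
    if z is not None: s=(z-m['xyz'][2])/ray[2]
    else: s=d[int(round(v)),int(round(u))]
    return m['xyz']+s*ray
def cloud(m,d):
    v,u=np.mgrid[:480,:640]; r=R.from_rotvec(m['attitude']).as_matrix()
    p=np.stack([(u-m['cx'])/m['fx']*d,(v-m['cy'])/m['fy']*d,d],-1)
    return p@r.T+m['xyz']
E
python3 - <<'E'
from h import *
m,im,d=load('top0')
c=im[180:310,310:450]; cv2.imwrite('pics/topc.png',cv2.resize(c[:,:,::-1],None,fx=5.5,fy=4.6*1.0,interpolation=cv2.INTER_CUBIC)) if 0 else cv2.imwrite('pics/topc.png',cv2.resize(c[:,:,::-1],None,fx=4.5,fy=4.5,interpolation=cv2.INTER_CUBIC))
P=cloud(m,d)
I=im.astype(int)
blue=(I[:,:,2]>120)&(I[:,:,0]<60)
mk=np.zeros_like(blue);mk[185:262,345:440]=1
b=P[blue&mk]; b=b[(b[:,2]>.08)&(b[:,2]<.11)]
print(len(b),np.median(b,0)); 
print(cv2.minAreaRect((b[:,:2]*1000).astype(np.float32)))
red=(I[:,:,0]>150)&(I[:,:,1]<70); mk[:]=0; mk[262:290,385:410]=1
r=P[red&mk]; print('red',len(r),r.mean(0),r.min(0),r.max(0))
yel=(I[:,:,0]>150)&(I[:,:,2]<80)&(I[:,:,1]>120); mk[:]=0; mk[250:285,320:365]=1
vv,uu=np.where(yel&mk)
for v,u in zip(vv,uu): print(u,v,P[v,u].round(3),end=';')
E
```

```text
3961 [ 0.63786984 -0.13878019  0.09497326]
((641.255615234375, -138.75051879882812), (147.75958251953125, 181.3148193359375), 3.0278992652893066)
red 97 [ 0.51314123 -0.1438476   0.06110467] [ 0.50130854 -0.15719986  0.05333071] [ 0.52558699 -0.13024222  0.06858846]
334 258 [ 0.568  0.007 -0.   ];335 258 [ 0.568  0.004 -0.001];336 258 [ 0.568  0.002 -0.006];337 258 [ 0.568 -0.001 -0.002];338 258 [ 0.568 -0.003 -0.004];339 258 [ 0.568 -0.006 -0.002];340 258 [ 0.568 -0.008 -0.007];341 258 [ 0.568 -0.011 -0.003];342 258 [ 0.568 -0.013 -0.002];343 258 [ 0.56  -0.014  0.076];344 258 [ 0.559 -0.017  0.079];345 258 [ 0.559 -0.019  0.08 ];346 258 [ 0.559 -0.021  0.078];347 258 [ 0.568 -0.026 -0.004];327 259 [ 0.566  0.025 -0.004];328 259 [0.558 0.022 0.074];329 259 [0.557 0.02  0.079];330 259 [0.557 0.017 0.08 ];331 259 [0.558 0.015 0.075];332 259 [0.557 0.012 0.082];333 259 [0.557 0.01  0.08 ];334 259 [0.557 0.008 0.078];335 259 [0.557 0.005 0.078];336 259 [0.557 0.003 0.082];337 259 [0.557 0.    0.082];338 259 [ 0.556 -0.002  0.087];339 259 [ 0.557 -0.004  0.079];340 259 [ 0.556 -0.007  0.
[... 2903 characters left out ...]
26 -0.041  0.107];356 271 [ 0.526 -0.043  0.105];357 271 [ 0.526 -0.046  0.103];358 271 [ 0.526 -0.048  0.103];359 271 [ 0.533 -0.056  0.   ];355 272 [ 0.524 -0.041  0.104];356 272 [ 0.524 -0.043  0.103];357 272 [ 0.524 -0.046  0.103];358 272 [ 0.523 -0.048  0.104];359 272 [ 0.524 -0.051  0.101];355 273 [ 0.521 -0.041  0.103];356 273 [ 0.521 -0.044  0.101];357 273 [ 0.521 -0.046  0.101];358 273 [ 0.521 -0.048  0.1  ];359 273 [ 0.521 -0.051  0.103];355 274 [ 0.519 -0.041  0.104];356 274 [ 0.519 -0.043  0.106];357 274 [ 0.519 -0.046  0.105];358 274 [ 0.519 -0.048  0.101];359 274 [ 0.519 -0.051  0.099];356 275 [ 0.517 -0.044  0.098];357 275 [ 0.517 -0.046  0.101];358 275 [ 0.517 -0.048  0.1  ];
```

View pics/topc.png

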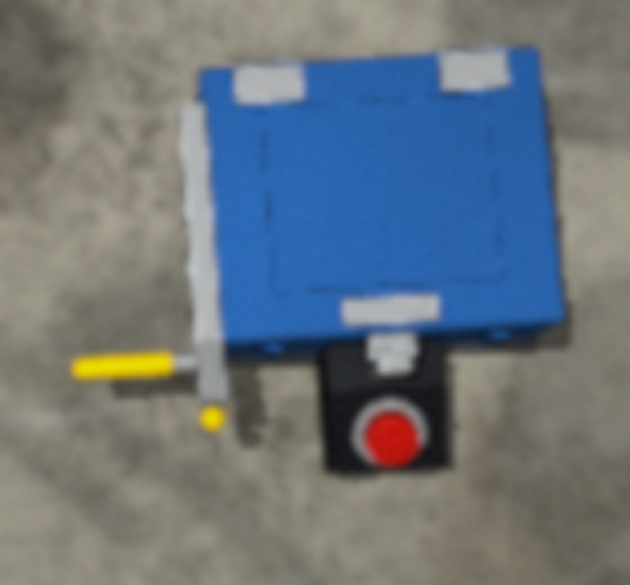

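```bash
cat >> h.py <<'E'
C=np.array([.6408,-.1388,0]); A=np.radians(3.03)
X=np.array([np.cos(A),np.sin(A),0]);Y=np.array([-np.sin(A),np.cos(A),0]);Z=np.array([0,0,1.])
def tocase(p): p=np.asarray(p)-C; return np.stack([p@X,p@Y,p@Z],-1)
def w(x,y,z): return C+x*X+y*Y+z*Z
def st():
    o=get_obs(); r=R.from_rotvec(o['tool_rot']).as_matrix()
    print('t',round(o['t'],2),'tcp',o['tool_pos'].round(4),'case',tocase(o['tool_pos']).round(4),'F',o['contact_force'].round(2),'open',round(o['opening'],4),'jawyaw',np.degrees(np.arctan2(r[1,1],r[0,1])).round(2),'down',r[:,0].round(3),'q6',o['q'][5].round(2)); return o
E
python3 - <<'E'
from h import *
o=st()
m,im,d=load('top0');P=cloud(m,d);Q=tocase(P);I=im.astype(int)
red=(I[:,:,0]>150)&(I[:,:,1]<70);mk=np.zeros_like(red);mk[262:290,385:410]=1
r=Q[red&mk];print('btn case',r.mean(0),r.min(0),r.max(0))
A_=np.c_[r[:,:2],np.ones(len(r))];print('plane',np.linalg.lstsq(A_,r[:,2],rcond=None)[0])
# side camera check of button & handle
m,im,d=load('side0');Q=tocase(cloud(m,d));I=im.astype(int)
red=(I[:,:,0]>130)&(I[:,:,1]<70);mk[:]=0;mk[215:250,300:360]=1
r=Q[red&mk];print('btn side',len(r),r.mean(0) if len(r) else '')
y=(I[:,:,0]>150)&(I[:,:,2]<80)&(I[:,:,1]>110)
r=Q[y&(mk>0)];print('yel side',len(r),np.median(r,0))
print('targets above button', w(-.128,0,.11))
E
```

```text
t 0.1 tcp [0.2573 0.5689 0.2003] case [-0.3456  0.727   0.2003] F [ 0.27 -0.09 -0.53] open 0.0856 jawyaw 65.66 down [-0.001 -0.002 -1.   ] q6 -0.12
btn case [-0.12774711  0.00170735  0.06110467] [-0.13963205 -0.01151005  0.05333071] [-0.11513678  0.01527434  0.06858846]
plane [0.42580797 0.0314939  0.11544663]
btn side 9 [-0.13408042 -0.00623515  0.05350653]
yel side 46 [-0.08181617  0.14147635  0.08191228]
targets above button [ 0.51297894 -0.14556593  0.11      ]
```

```bash
python3 -m crank '[[[0.0138,-0.0386,0,5.5],[0.0276,-0.0772,0,11],[0.0414,-0.1158,0,16.5],[0.0552,-0.1544,0,22],[0.069,-0.193,0,27.4]]]' 0
python3 -m crank '[[[0.0138,-0.0386,0,0],[0.0276,-0.0772,0,0],[0.0414,-0.1158,0,0],[0.0552,-0.1544,0,0],[0.069,-0.193,0,0]]]'
python3 -m crank '[[[0.0138,-0.0386,0,0],[0.0276,-0.0772,0,0],[0.0414,-0.1158,0,0],[0.0552,-0.1544,0,0],[0.069,-0.193,0,0]]]'
python3 -c "
from h import *
st()"
```

```text
t: 0.52
tool_pos: [0.3264, 0.3745, 0.2007]
tool_rot: [-0.047, 1.571, 0.046]
contact_force: [0.7, -0.2, 1.3]
opening: 0.026
t: 0.93
tool_pos: [0.3955, 0.1815, 0.2011]
tool_rot: [-0.042, 1.57, 0.042]
contact_force: [1.1, -0.0, 0.1]
opening: -0.0001
t: 1.35
tool_pos: [0.4645, -0.0116, 0.2011]
tool_rot: [-0.042, 1.57, 0.042]
contact_force: [1.0, -0.4, 0.8]
opening: -0.0001
t 1.35 tcp [ 0.4645 -0.0116  0.2011] case [-0.1693  0.1363  0.2011] F [ 1.   -0.4   0.84] open -0.0001 jawyaw 93.04 down [ 0.  0. -1.] q6 -1.81
```

```bash
python3 -m crank '[[[0.0104,-0.0333,-0.01,0],[0.0207,-0.0667,-0.02,0],[0.031,-0.1,-0.04,0],[0.0414,-0.1333,-0.07,0],[0.0414,-0.1333,-0.1,0]]]'
python3 -m crank '[[[0,0,0,0],[0,0,0,0],[0,0,-0.01,0],[0,0,-0.02,0],[0,0,-0.02,0]]]'
python3 -c "
from h import *
st()
snap('wrist','w1');snap('side','s1');m,im,d=snap('top','t1')
import cv2
a=im[180:310,310:450,::-1];b=cv2.imread('pics/s1.png')[170:290,240:400]
w_=cv2.imread('pics/w1.png')
cv2.imwrite('pics/c1.png',np.hstack([cv2.resize(a,(400,371)),cv2.resize(b,(400,371))]))
"
```

```text
t: 1.77
tool_pos: [0.5082, -0.148, 0.1024]
tool_rot: [-0.042, 1.566, 0.036]
contact_force: [0.5, 0.7, -0.0]
opening: -0.0002
t: 2.18
tool_pos: [0.5055, -0.1419, 0.0806]
tool_rot: [-0.043, 1.571, 0.043]
contact_force: [0.4, -0.2, -1.0]
opening: 0.0003
t 2.18 tcp [ 0.5055 -0.1419  0.0806] case [-0.1353  0.0041  0.0806] F [ 0.41 -0.19 -1.  ] open 0.0003 jawyaw 93.13 down [-0.001  0.    -1.   ] q6 -2.04
```

View pics/c1.png

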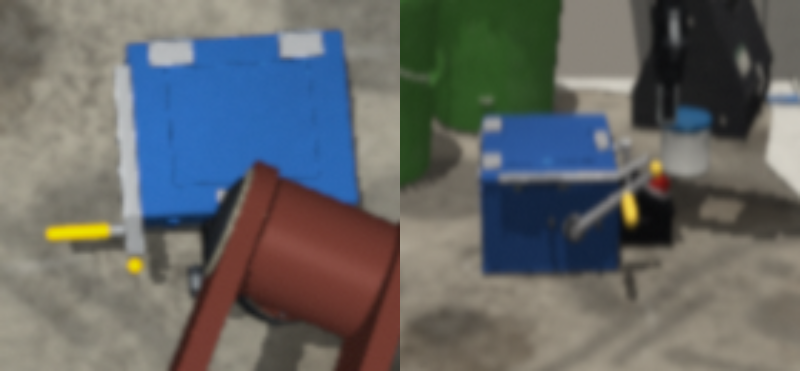

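View pics/w1.png

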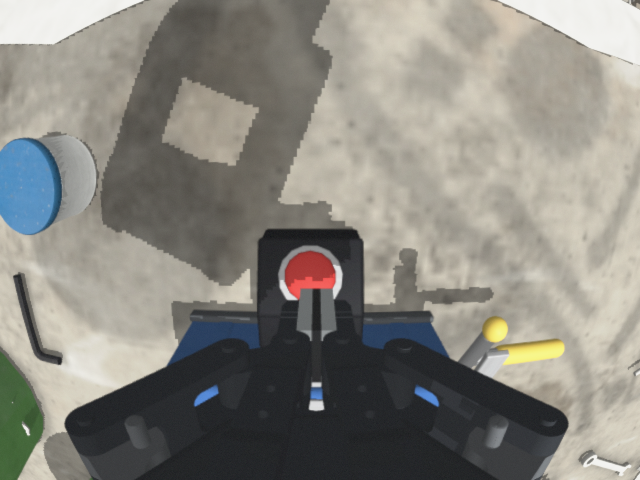

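```bash
python3 -c "
from h import *
b=cv2.imread('pics/s1.png')[150:260,290:400]
m=load('s1')[0]
def proj(p):
    q=R.from_rotvec(m['attitude']).as_matrix().T@(np.array(p)-m['xyz']);return q[0]/q[2]*m['fx']+m['cx'],q[1]/q[2]*m['fy']+m['cy']
print(proj(w(-.128,0,.061)),proj([.5055,-.1419,.0806]))
cv2.imwrite('pics/c2.png',cv2.resize(b,None,fx=5.4,fy=5.4,interpolation=cv2.INTER_CUBIC))
"
```

```text
(np.float64(342.80234192901065), np.float64(225.60751987343167)) (np.float64(345.6212824048254), np.float64(219.583054795171))
```

View pics/c2.png

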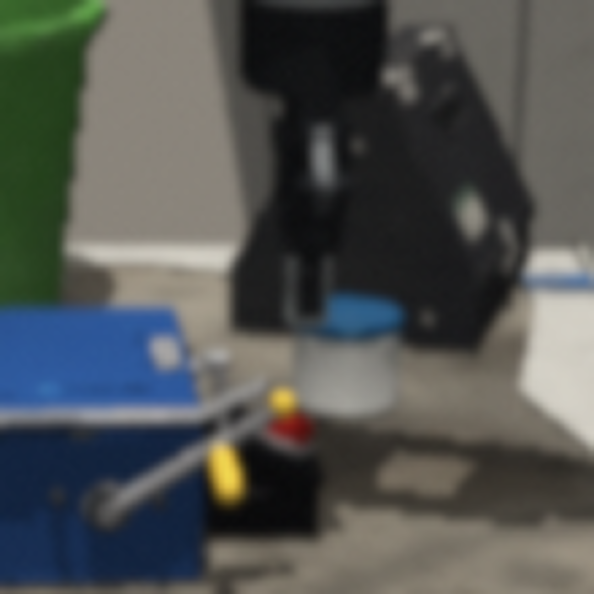

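```bash
python3 -c "
from h import *
m,im,d=load('s1');Q=tocase(cloud(m,d))
for v in range(198,226,2): print(v,[ (u,*Q[v,u].round(3)) for u in (343,346,349)])
m,im,d=load('w1');print(m)
"
```

```text
198 [(343, np.float64(-0.125), np.float64(0.013), np.float64(0.148)), (346, np.float64(-0.133), np.float64(0.02), np.float64(0.15)), (349, np.float64(-0.142), np.float64(0.017), np.float64(0.149))]
200 [(343, np.float64(-0.125), np.float64(0.011), np.float64(0.141)), (346, np.float64(-0.133), np.float64(0.018), np.float64(0.143)), (349, np.float64(-0.142), np.float64(0.015), np.float64(0.142))]
202 [(343, np.float64(-0.126), np.float64(0.011), np.float64(0.135)), (346, np.float64(-0.133), np.float64(0.018), np.float64(0.137)), (349, np.float64(-0.142), np.float64(0.017), np.float64(0.137))]
204 [(343, np.float64(-0.126), np.float64(0.01), np.float64(0.129)), (346, np.float64(-0.134), np.float64(0.017), np.float64(0.131)), (349, np.float64(-0.142), np.float64(0.016), np.float64(0.131))]
206 [(343, np.float64(-0.126), np.float64(0.01), np.float64(0.123)), (346, np.float64(-0.133), np.float64(0.021), np.float64(0.126)), (349, np.float64(-0.143), np.float64(0.015), np.float64(0.125))]
208 [(343, np.float64(-0.125), np.float64(0.016), np.float64(0.119)), (346, np.float64(-0.134), np.float
[... 1231 characters left out ...]
at64(0.018)), (349, np.float64(-0.169), np.float64(-0.175), np.float64(0.02))]
222 [(343, np.float64(-0.155), np.float64(-0.221), np.float64(-0.002)), (346, np.float64(-0.159), np.float64(-0.176), np.float64(0.013)), (349, np.float64(-0.168), np.float64(-0.165), np.float64(0.016))]
224 [(343, np.float64(-0.116), np.float64(0.102), np.float64(0.101)), (346, np.float64(-0.16), np.float64(-0.178), np.float64(0.005)), (349, np.float64(-0.169), np.float64(-0.171), np.float64(0.007))]
{'fx': 371.64829954431775, 'fy': 371.64829954431775, 'cx': 316.02970358109025, 'cy': 239.00619728064964, 'xyz': array([ 0.43087281, -0.14687266,  0.25385355]), 'attitude': array([2.00963747, 2.123254  , 0.31345113])}
```

```bash
python3 -c "
from h import *
st();st()
m,im,d=snap('side','s2');Q=tocase(cloud(m,d))
for v in range(204,222,2): print(v,[ (u,Q[v,u].round(3).tolist()) for u in (343,346,349)])
st()
"
```

```text
t 2.33 tcp [ 0.5064 -0.1425  0.0822] case [-0.1344  0.0034  0.0822] F [-0.39  0.7   0.24] open -0.0 jawyaw 93.11 down [ 0.001 -0.001 -1.   ] q6 -2.04
t 2.33 tcp [ 0.5064 -0.1425  0.0822] case [-0.1344  0.0034  0.0822] F [-0.39  0.7   0.24] open -0.0 jawyaw 93.11 down [ 0.001 -0.001 -1.   ] q6 -2.04
204 [(343, [-0.126, 0.011, 0.129]), (346, [-0.134, 0.016, 0.131]), (349, [-0.142, 0.017, 0.131])]
206 [(343, [-0.126, 0.009, 0.123]), (346, [-0.134, 0.018, 0.126]), (349, [-0.143, 0.01, 0.123])]
208 [(343, [-0.126, 0.012, 0.118]), (346, [-0.135, 0.012, 0.118]), (349, [-0.143, 0.011, 0.118])]
210 [(343, [-0.167, -0.326, 0.007]), (346, [-0.135, 0.006, 0.11]), (349, [-0.169, -0.181, 0.052])]
212 [(343, [-0.169, -0.343, -0.005]), (346, [-0.159, -0.176, 0.047]), (349, [-0.167, -0.163, 0.051])]
214 [(343, [-0.167, -0.325, -0.007]), (346, [-0.159, -0.179, 0.039]), (349, [-0.167, -0.168, 0.043])]
216 [(343, [-0.163, -0.294, -0.005]), (346, [-0.159, -0.18, 0.032]), (349, [-0.168, -0.174, 0.034])]
218 [(343, [-0.16, -0.269, -0.004]), (346, [-0.159, -0.179, 0.026]), (349, [-0.168, -0.172, 0.028])]
220 [(343, [-0.159, -0.252, -0.005]), (346, [-0.16, -0.183, 0.017]), (349, [-0.168, -0.167, 0.022])]
t 2.38 tcp [ 0.5066 -0.1427  0.0824] case [-0.1343  0.0032  0.0824] F [ 0.71 -0.25 -0.07] open 0.0 jawyaw 93.1 down [ 0.002 -0.001 -1.   ] q6 -2.04
```

```bash
python3 -c "
from h import *
m,im,d=load('w1');r=R.from_rotvec(m['attitude']).as_matrix()
def wp(u,v):
    a=(u-m['cx'])/m['fx'];b=(v-m['cy'])/m['fy'];t=np.hypot(a,b);ray=np.array([a/t*np.tan(t),b/t*np.tan(t),1]);return m['xyz']+r@ray*d[v,u]
for u,v in [(309,260),(300,265),(318,255),(304,294),(309,292),(309,300),(309,310),(328,292),(328,300),(328,325),(316,286),(300,325)]: print(u,v,d[v,u].round(3),tocase(wp(u,v)).round(4))
c=cv2.imread('pics/w1.png')[220:420,220:420];cv2.imwrite('pics/c3.png',cv2.resize(c,None,fx=3,fy=3,interpolation=cv2.INTER_CUBIC))
"
```

```text
309 260 0.209 [-0.1383 -0.0008  0.0571]
300 265 0.209 [-0.1356 -0.0059  0.058 ]
318 255 0.21 [-0.1407  0.0043  0.0553]
304 294 0.144 [-0.1478 -0.0016  0.122 ]
309 292 0.147 [-0.1475  0.0003  0.1195]
309 300 0.141 [-0.147   0.0005  0.1257]
309 310 0.133 [-0.1469  0.0006  0.1338]
328 292 0.148 [-0.1469  0.0079  0.1183]
328 300 0.142 [-0.1466  0.0078  0.125 ]
328 325 0.122 [-0.1475  0.0071  0.1457]
316 286 0.208 [-0.1248  0.0032  0.0627]
300 325 0.12 [-0.1485 -0.0021  0.1475]
```

View pics/c3.png

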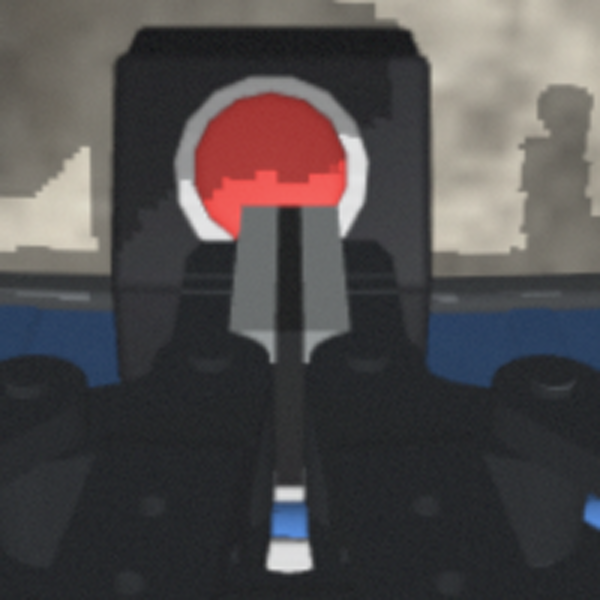

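```bash
python3 -m crank '[[[0,-0.002,-0.003,0],[0,-0.002,-0.006,0],[0,-0.002,-0.009,0],[0,-0.002,-0.012,0],[0,-0.002,-0.012,0]]]'
python3 -m crank '[[[0,0,-0.002,0],[0,0,-0.004,0],[0,0,-0.006,0],[0,0,-0.006,0]]]'
python3 -c "
from h import *
st()
m,im,d=snap('wrist','w2');snap('side','s3')
a=im[220:420,220:420,::-1];b=cv2.imread('pics/s3.png')[190:250,310:370]
cv2.imwrite('pics/c4.png',np.hstack([cv2.resize(a,(400,400)),cv2.resize(b,(400,400),interpolation=cv2.INTER_CUBIC)]))
"
```

```text
t: 2.8
tool_pos: [0.5053, -0.1446, 0.0684]
tool_rot: [-0.041, 1.572, 0.042]
contact_force: [-0.3, -0.5, -0.6]
opening: 0.0
t: 3.13
tool_pos: [0.5056, -0.1447, 0.0628]
tool_rot: [-0.042, 1.571, 0.042]
contact_force: [-0.2, 0.8, -0.1]
opening: 0.0
t 3.13 tcp [ 0.5056 -0.1447  0.0628] case [-0.1353  0.0012  0.0628] F [-0.23  0.77 -0.07] open 0.0 jawyaw 93.06 down [-0.001  0.    -1.   ] q6 -2.04
```

View pics/c4.png

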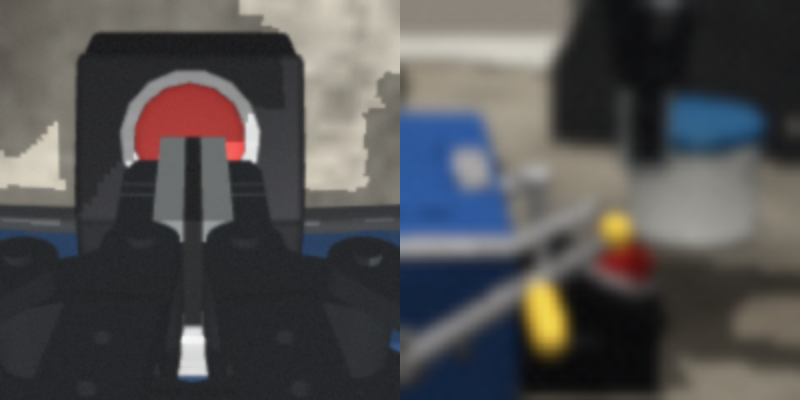

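Both cameras show the fingertips about 27 mm above the reported TCP, and there is still no contact at z = 0.063. I'll allow for that and come down slowly, watching the force.

```bash
python3 -m crank '[[[0,0,-0.004,0],[0,0,-0.008,0],[0,0,-0.012,0],[0,0,-0.014,0],[0,0,-0.014,0]]]'
python3 -m crank '[[[0,0,-0.002,0],[0,0,-0.004,0],[0,0,-0.006,0],[0,0,-0.006,0]]]'
python3 -m crank '[[[0.0005,0,-0.001,0],[0.0009,0,-0.002,0],[0.0014,0,-0.003,0],[0.0014,0,-0.003,0]]]'
python3 -c "
from h import *
st()
m,im,d=snap('wrist','w3')
"
```

```text
t: 3.65
tool_pos: [0.5053, -0.1446, 0.0484]
tool_rot: [-0.041, 1.572, 0.043]
contact_force: [-0.6, -0.7, -0.7]
opening: 0.0002
t: 3.98
tool_pos: [0.5057, -0.1447, 0.0429]
tool_rot: [-0.042, 1.571, 0.042]
contact_force: [1.2, 0.0, -0.1]
opening: 0.0
t: 4.32
tool_pos: [0.5074, -0.1448, 0.0402]
tool_rot: [-0.042, 1.571, 0.042]
contact_force: [-0.6, 0.3, 0.1]
opening: 0.0
t 4.32 tcp [ 0.5074 -0.1448  0.0402] case [-0.1335  0.001   0.0402] F [-0.55  0.34  0.12] open 0.0 jawyaw 93.06 down [-0.  0. -1.] q6 -2.04
```

```bash
python3 -m crank '[[[0.0005,0,-0.001,0],[0.0009,0,-0.002,0],[0.0014,0,-0.003,0],[0.0014,0,-0.003,0]]]'
python3 -m crank '[[[0.0005,0,-0.001,0],[0.0009,0,-0.002,0],[0.0014,0,-0.003,0],[0.0014,0,-0.003,0]]]'
python3 -c "
from h import *
st()
m,im,d=snap('wrist','w4');a=im[220:420,220:420,::-1];cv2.imwrite('pics/c5.png',cv2.resize(a,(400,400)))
"
```

```text
t: 4.7
tool_pos: [0.5087, -0.1448, 0.0371]
tool_rot: [-0.042, 1.571, 0.042]
contact_force: [0.3, -0.4, -0.1]
opening: 0.0001
t: 5.03
tool_pos: [0.5101, -0.1448, 0.0341]
tool_rot: [-0.042, 1.571, 0.042]
contact_force: [-0.2, -0.1, -0.7]
opening: -0.0001
t 5.03 tcp [ 0.5101 -0.1448  0.0341] case [-0.1309  0.0009  0.0341] F [-0.16 -0.11 -0.67] open -0.0001 jawyaw 93.06 down [-0.  0. -1.] q6 -2.04
```

View pics/c5.png

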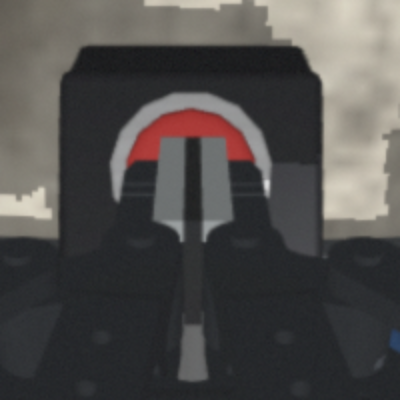

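```bash
for i in 1; do :; done; python3 -m crank '[[[0.0003,0,-0.001,0],[0.0007,0,-0.002,0],[0.001,0,-0.003,0]]]'
python3 -m crank '[[[0.0003,0,-0.001,0],[0.0007,0,-0.002,0],[0.001,0,-0.002,0]]]'
python3 -c "
from h import *
st()"
```

```text
t: 5.33
tool_pos: [0.5114, -0.1449, 0.0317]
tool_rot: [-0.042, 1.57, 0.042]
contact_force: [-0.5, 0.1, 2.8]
opening: -0.0001
t: 5.58
tool_pos: [0.5124, -0.1449, 0.0296]
tool_rot: [-0.042, 1.57, 0.042]
contact_force: [-0.9, 0.9, 2.7]
opening: 0.0004
t 5.58 tcp [ 0.5124 -0.1449  0.0296] case [-0.1286  0.0007  0.0296] F [-0.88  0.89  2.71] open 0.0004 jawyaw 93.06 down [ 0. -0. -1.] q6 -2.04
```

```bash
python3 -m crank '[[[0.0005,0,-0.001,0],[0.0009,0,-0.002,0]]]'
python3 -c "
from h import *
st();m,im,d=load('w1');m,im,d=snap('wrist','w5');cv2.imwrite('pics/c6.png',im[:,:,::-1])"
```

```text
t: 5.75
tool_pos: [0.5132, -0.1449, 0.0276]
tool_rot: [-0.042, 1.57, 0.042]
contact_force: [-1.6, 1.4, 4.6]
opening: -0.0001
t 5.75 tcp [ 0.5132 -0.1449  0.0276] case [-0.1277  0.0007  0.0276] F [-1.61  1.39  4.61] open -0.0001 jawyaw 93.06 down [ 0.  0. -1.] q6 -2.04
```

View pics/c6.png

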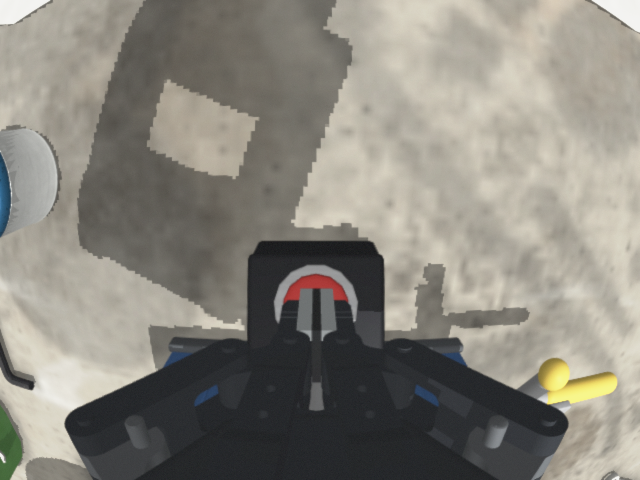

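```bash
python3 -m crank '[[[0.0005,0,-0.001,0],[0.0009,0,-0.002,0]]]'
python3 -c "
from h import *
st();m,im,d=snap('side','s6');cv2.imwrite('pics/c7.png',cv2.resize(im[140:270,250:400,::-1],None,fx=4,fy=4,interpolation=cv2.INTER_CUBIC))"
```

```text
t: 5.97
tool_pos: [0.5142, -0.1448, 0.0256]
tool_rot: [-0.042, 1.57, 0.042]
contact_force: [-0.5, 1.0, 4.6]
opening: 0.0005
t 5.97 tcp [ 0.5142 -0.1448  0.0256] case [-0.1267  0.0007  0.0256] F [-0.47  1.01  4.61] open 0.0005 jawyaw 93.06 down [ 0.  0. -1.] q6 -2.04
```

View pics/c7.png

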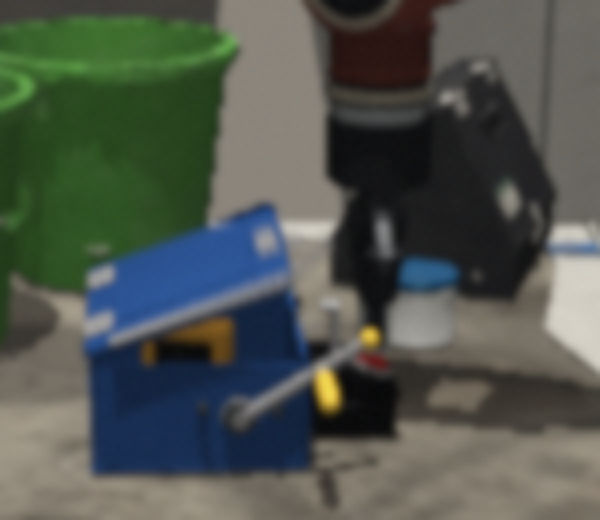

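```bash
cat >> h.py <<'E'
def lid(name):
    m,im,d=snap('side',name);Q=tocase(cloud(m,d));I=im.astype(int)
    k=(I[:,:,2]>90)&(I[:,:,0]<70)&(I[:,:,2]>I[:,:,1]*1.4)&(Q[:,:,2]>.085)&(Q[:,:,2]<.3)&(abs(Q[:,:,1])<.08)&(Q[:,:,0]<.08)&(Q[:,:,0]>-.09)&(d>0)
    q=Q[k]
    q=q[(q[:,0]>-.085)]
    x=q[:,0];z=q[:,2]
    a=np.array([1.,0])
    p=np.polyfit(x,z,1)
    for _ in range(4):
        r=z-np.polyval(p,x);g=abs(r)<max(.006,1.5*np.median(abs(r)));p=np.polyfit(x[g],z[g],1)
    print(name,'lid angle',round(-np.arctan(p[0]),3),'n',len(x),g.sum(),'res',np.std((z-np.polyval(p,x))[g]).round(4),'z at front edge',round(np.polyval(p,x.min()),3),'xmin',x.min().round(3));return q
E
python3 -m crank '[[[0,0,0.04,0],[0,0,0.08,0],[0.02,0.001,0.118,0],[0.04,0.002,0.152,0],[0.06,0.003,0.185,0]]]'
python3 -c "
from h import *
st();lid('l1');lid('l2');st()"
```

```text
t: 6.43
tool_pos: [0.5745, -0.142, 0.2119]
tool_rot: [-0.042, 1.57, 0.041]
contact_force: [1.3, 0.3, -0.0]
opening: -0.0001
t 6.43 tcp [ 0.5745 -0.142   0.2119] case [-0.0664  0.0003  0.2119] F [ 1.28  0.28 -0.03] open -0.0001 jawyaw 93.04 down [ 0.001 -0.001 -1.   ] q6 -1.99
l1 lid angle 0.442 n 587 587 res 0.0014 z at front edge 0.157 xmin -0.053
l2 lid angle 0.329 n 613 613 res 0.0014 z at front edge 0.141 xmin -0.061
t 6.53 tcp [ 0.5792 -0.1432  0.2178] case [-0.0617 -0.0012  0.2178] F [ 0.98 -0.43  0.05] open -0.0001 jawyaw 93.11 down [ 0.012 -0.005 -1.   ] q6 -1.99
```

```bash
python3 -m crank '[[[0.012,0,-0.02,0],[0.025,0.001,-0.04,0],[0.025,0.001,-0.055,0]]]'
python3 -c "
from h import *
st();lid('l3');lid('l4');lid('l5');lid('l6');lid('l7');lid('l8')"
```

```text
t: 6.78
tool_pos: [0.5993, -0.1406, 0.1525]
tool_rot: [-0.042, 1.572, 0.043]
contact_force: [-1.0, 0.8, -0.2]
opening: -0.0003
t 6.78 tcp [ 0.5993 -0.1406  0.1525] case [-0.0416  0.0004  0.1525] F [-1.01  0.78 -0.17] open -0.0003 jawyaw 93.08 down [-0.001  0.    -1.   ] q6 -1.98
l3 lid angle 0.204 n 604 604 res 0.0013 z at front edge 0.124 xmin -0.066
l4 lid angle 0.3 n 611 611 res 0.0013 z at front edge 0.137 xmin -0.062
l5 lid angle 0.402 n 597 597 res 0.0014 z at front edge 0.152 xmin -0.058
l6 lid angle 0.493 n 570 570 res 0.0014 z at front edge 0.164 xmin -0.05
l7 lid angle 0.57 n 556 556 res 0.0015 z at front edge 0.174 xmin -0.044
l8 lid angle 0.623 n 545 542 res 0.0015 z at front edge 0.182 xmin -0.042
```

```bash
python3 -m crank '[[[0,0,-0.008,0],[0,0,-0.016,0],[0,0,-0.024,0],[0,0,-0.032,0],[0,0,-0.038,0]]]'
python3 -c "
from h import *
st();lid('m1');lid('m2');lid('m3');lid('m4');st()"
```

```text
t: 7.5
tool_pos: [0.5983, -0.1406, 0.1157]
tool_rot: [-0.041, 1.572, 0.042]
contact_force: [0.3, -0.0, 0.1]
opening: 0.0001
t 7.5 tcp [ 0.5983 -0.1406  0.1157] case [-0.0426  0.0004  0.1157] F [ 0.3  -0.02  0.12] open 0.0001 jawyaw 93.06 down [-0.002  0.001 -1.   ] q6 -1.98
m1 lid angle 0.142 n 604 604 res 0.0013 z at front edge 0.115 xmin -0.068
m2 lid angle 0.142 n 602 602 res 0.0013 z at front edge 0.115 xmin -0.068
m3 lid angle 0.177 n 602 602 res 0.0013 z at front edge 0.12 xmin -0.067
m4 lid angle 0.237 n 599 599 res 0.0013 z at front edge 0.129 xmin -0.065
t 7.7 tcp [ 0.5988 -0.1408  0.117 ] case [-0.042   0.0002  0.117 ] F [-0.36  0.34 -0.01] open -0.0004 jawyaw 93.06 down [-0.001  0.    -1.   ] q6 -1.98
```

```bash
python3 -m crank '[[[0,0,-0.002,0],[0,0,-0.006,0],[0,0,-0.01,0]]]'
python3 -c "
from h import *
lid('n1');lid('n2');lid('n3');lid('n4');lid('n5');lid('n6');st()"
```

```text
t: 7.95
tool_pos: [0.5994, -0.141, 0.1077]
tool_rot: [-0.042, 1.569, 0.042]
contact_force: [0.0, 0.5, 0.3]
opening: 0.0001
n1 lid angle 0.329 n 570 570 res 0.0014 z at front edge 0.142 xmin -0.06
n2 lid angle 0.312 n 575 575 res 0.0014 z at front edge 0.139 xmin -0.062
n3 lid angle 0.294 n 585 585 res 0.0014 z at front edge 0.137 xmin -0.062
n4 lid angle 0.292 n 596 596 res 0.0013 z at front edge 0.136 xmin -0.062
n5 lid angle 0.294 n 589 589 res 0.0013 z at front edge 0.137 xmin -0.062
n6 lid angle 0.309 n 580 580 res 0.0013 z at front edge 0.139 xmin -0.062
t 8.25 tcp [ 0.599  -0.1409  0.1074] case [-4.180e-02  1.000e-04  1.074e-01] F [ 0.7  -0.23  0.78] open 0.0003 jawyaw 93.06 down [ 0. -0. -1.] q6 -1.98
```

```bash
python3 -m crank '[[[0,0,-0.002,0],[0,0,-0.004,0],[0,0,-0.006,0],[0,0,-0.006,0]]]'
python3 -c "
from h import *
lid('o1');lid('o2');lid('o3');lid('o4');lid('o5');lid('o6');st()"
```

```text
t: 8.58
tool_pos: [0.5986, -0.1407, 0.1007]
tool_rot: [-0.042, 1.571, 0.042]
contact_force: [-0.1, 0.3, -0.2]
opening: 0.0001
o1 lid angle 0.28 n 584 584 res 0.0013 z at front edge 0.135 xmin -0.063
o2 lid angle 0.281 n 590 590 res 0.0013 z at front edge 0.135 xmin -0.063
o3 lid angle 0.285 n 588 588 res 0.0013 z at front edge 0.135 xmin -0.064
o4 lid angle 0.284 n 588 588 res 0.0013 z at front edge 0.135 xmin -0.063
o5 lid angle 0.286 n 590 590 res 0.0013 z at front edge 0.136 xmin -0.063
o6 lid angle 0.287 n 588 588 res 0.0014 z at front edge 0.136 xmin -0.063
t 8.88 tcp [ 0.599  -0.1409  0.1015] case [-0.0418  0.0002  0.1015] F [ 0.49  0.88 -0.52] open 0.0001 jawyaw 93.06 down [ 0.  0. -1.] q6 -1.98
```

```bash
python3 -m crank '[[[0,0,0,0],[0,0,0,0],[0,0,0,0],[0,0,0,0],[0,0,0,0]]]' >/dev/null
python3 -m crank '[[[0,0,0,0],[0,0,0,0],[0,0,0,0],[0,0,0,0],[0,0,0,0]]]' >/dev/null
python3 -c "
from h import *
lid('p1');lid('p2');st()"
python3 -m crank '[[[0,0,0.001,0],[0,0,0.002,0],[0,0,0.003,0],[0,0,0.004,0],[0,0,0.005,0]]]' >/dev/null
python3 -m crank '[[[0,0,0.001,0],[0,0,0.002,0],[0,0,0.003,0],[0,0,0.004,0],[0,0,0.005,0]]]' >/dev/null
python3 -c "
from h import *
lid('p3');st()"
python3 -m crank '[[[0,0,0.001,0],[0,0,0.002,0],[0,0,0.003,0],[0,0,0.004,0],[0,0,0.005,0]]]' >/dev/null
python3 -c "
from h import *
lid('p4');lid('p5');lid('p6');st()"
```

```text
p1 lid angle 0.288 n 586 586 res 0.0014 z at front edge 0.136 xmin -0.063
p2 lid angle 0.286 n 581 581 res 0.0013 z at front edge 0.136 xmin -0.063
t 9.82 tcp [ 0.599  -0.1409  0.1014] case [-0.0419  0.0002  0.1014] F [ 0.52 -0.08  0.8 ] open -0.0001 jawyaw 93.06 down [ 0. -0. -1.] q6 -1.98
p3 lid angle 0.356 n 572 572 res 0.0013 z at front edge 0.145 xmin -0.059
t 10.7 tcp [ 0.5991 -0.1409  0.1118] case [-4.170e-02  1.000e-04  1.118e-01] F [ 0.17 -0.36 -0.49] open 0.0 jawyaw 93.06 down [ 0. -0. -1.] q6 -1.98
p4 lid angle 0.368 n 578 578 res 0.0013 z at front edge 0.147 xmin -0.058
p5 lid angle 0.37 n 583 583 res 0.0014 z at front edge 0.147 xmin -0.058
p6 lid angle 0.369 n 577 577 res 0.0014 z at front edge 0.147 xmin -0.058
t 11.27 tcp [ 0.5991 -0.1409  0.1166] case [-4.180e-02  1.000e-04  1.166e-01] F [ 0.61 -0.85  0.66] open 0.0 jawyaw 93.06 down [ 0. -0. -1.] q6 -1.98
```

```bash
python3 -m crank '[[[0,0,0.001,0],[0,0,0.002,0],[0,0,0.004,0],[0,0,0.006,0],[0,0,0.008,0]]]' >/dev/null
python3 -c "
from h import *
lid('q1');lid('q2');st()"
python3 -m crank '[[[0,0,0.01,0],[0,0,0.025,0],[0,0,0.045,0],[0,0,0.07,0],[0,0,0.09,0]]]' >/dev/null
python3 -c "
from h import *
lid('q3');lid('q4');m,im,d=snap('side','q5');st();cv2.imwrite('pics/c8.png',cv2.resize(im[110:270,230:410,::-1],None,fx=4,fy=3.7,interpolation=cv2.INTER_CUBIC))"
```

```text
q1 lid angle 0.36 n 577 577 res 0.0013 z at front edge 0.146 xmin -0.059
q2 lid angle 0.361 n 584 584 res 0.0014 z at front edge 0.146 xmin -0.059
t 11.78 tcp [ 0.5994 -0.141   0.1251] case [-0.0415 -0.      0.1251] F [ 0.37 -0.22 -0.41] open -0.0001 jawyaw 93.06 down [ 0.001 -0.    -1.   ] q6 -1.98
q3 lid angle 0.364 n 614 614 res 0.0014 z at front edge 0.147 xmin -0.06
q4 lid angle 0.364 n 623 623 res 0.0014 z at front edge 0.147 xmin -0.06
t 12.35 tcp [ 0.6003 -0.1414  0.2177] case [-0.0405 -0.0004  0.2177] F [-0.16  0.18 -0.24] open -0.0001 jawyaw 93.06 down [ 0.005 -0.002 -1.   ] q6 -1.98
```

View pics/c8.png

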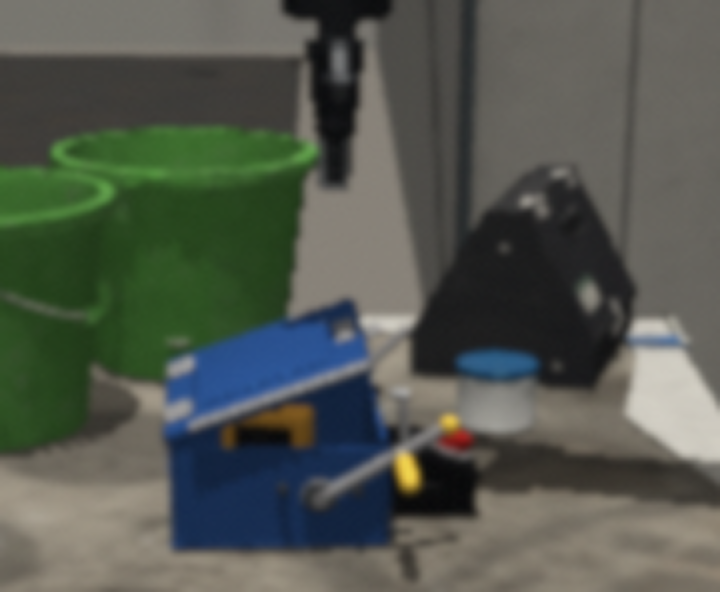

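```bash
python3 -m crank '[[[-0.009,0.031,0,-7],[-0.019,0.061,0,-14],[-0.028,0.092,0,-21],[-0.038,0.123,0,-28],[-0.0475,0.1535,0,-35]]]' 0.5 20 >/dev/null
python3 -m crank '[[[0,0,0,-7],[0,0,0,-14],[0,0,0,-21],[0,0,0,-28],[0,0,0,-35]]]' > /dev/null
python3 -m crank '[[[0,0,-0.02,-7],[0,0,-0.05,-14],[0,0,-0.08,-20],[0,0,-0.1,-20],[0,0,-0.1,-20]]]'
python3 -c "
from h import *
st();lid('r1');m,im,d=snap('wrist','r2');cv2.imwrite('pics/c9.png',im[:,:,::-1]);m,im,d=snap('side','r3');cv2.imwrite('pics/c10.png',cv2.resize(im[140:270,250:400,::-1],None,fx=4,fy=4,interpolation=cv2.INTER_CUBIC))"
```

```text
t: 13.6
tool_pos: [0.5463, 0.0132, 0.1069]
tool_rot: [1.165, 1.245, -1.178]
contact_force: [-1.1, -0.2, -1.2]
opening: 0.0423
t 13.6 tcp [0.5463 0.0132 0.1069] case [-0.0864  0.1568  0.1069] F [-1.09 -0.21 -1.21] open 0.0423 jawyaw 3.06 down [-0.013  0.001 -1.   ] q6 -0.17
r1 lid angle 0.364 n 636 636 res 0.0013 z at front edge 0.146 xmin -0.059
```

View pics/c9.png

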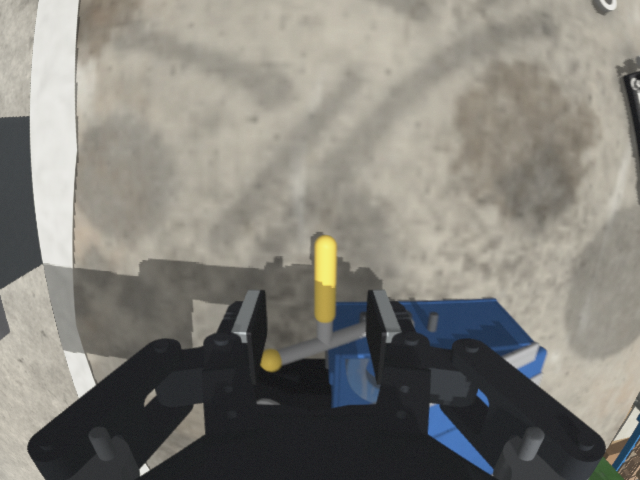

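View pics/c10.png

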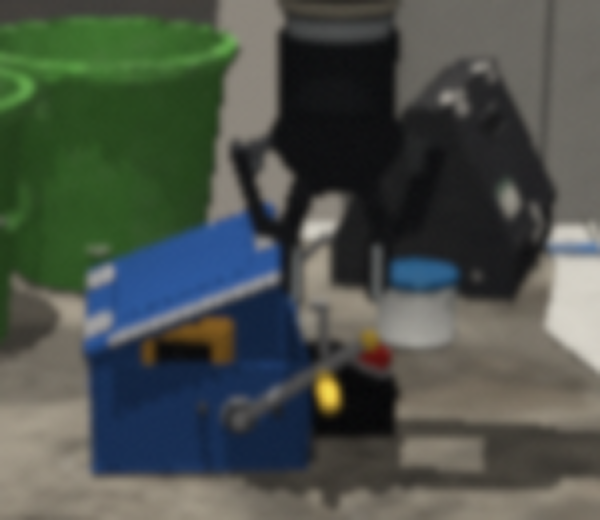

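```bash
python3 -m crank '[[[0,0,-0.015,0],[0,0,-0.03,0],[0,0,-0.045,0],[0,0,-0.06,0],[0,0,-0.065,0]]]'
python3 -m crank '[[[0,0,0,0],[0,0,-0.01,0],[0,0,-0.015,0],[0,0,-0.02,0],[0,0,-0.02,0]]]'
python3 -c "
from h import *
st();lid('v1');m,im,d=snap('wrist','v2');cv2.imwrite('pics/c11.png',im[:,:,::-1]);m,im,d=snap('side','v3');cv2.imwrite('pics/c12.png',cv2.resize(im[140:270,250:400,::-1],None,fx=4,fy=4,interpolation=cv2.INTER_CUBIC))"
```

```text
t: 14.17
tool_pos: [0.5516, 0.0126, 0.0494]
tool_rot: [1.17, 1.234, -1.17]
contact_force: [-0.5, 0.7, -0.5]
opening: 0.0431
t: 14.58
tool_pos: [0.5509, 0.0127, 0.0285]
tool_rot: [1.169, 1.235, -1.171]
contact_force: [-0.0, 0.4, -0.2]
opening: 0.0428
t 14.58 tcp [0.5509 0.0127 0.0285] case [-0.0818  0.156   0.0285] F [-0.05  0.39 -0.16] open 0.0428 jawyaw 3.06 down [-0.001  0.    -1.   ] q6 -0.17
v1 lid angle 0.365 n 606 606 res 0.0014 z at front edge 0.147 xmin -0.06
```

View pics/c11.png

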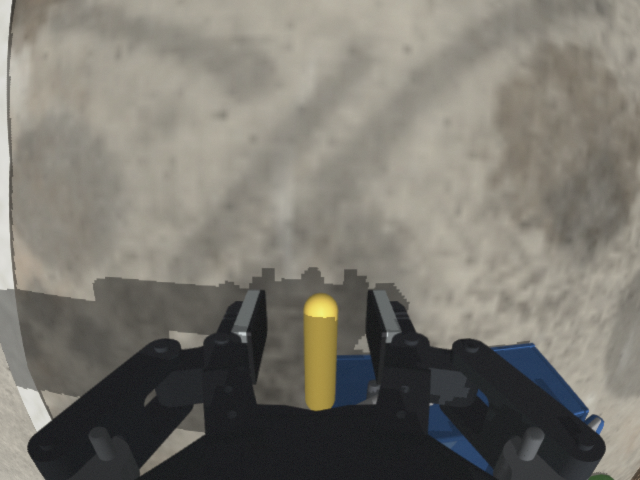

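View pics/c12.png

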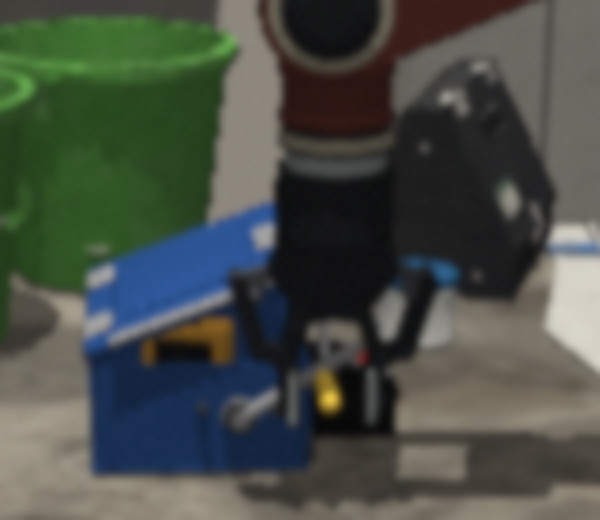

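The pads straddle the handle, which is at about (320,350) in the wrist view, and the lid stands still at 0.365. Next I'll bring the front pad against the handle and follow the arc.

```bash
python3 -m crank '[[[0,0,-0.003,0],[0,0,-0.006,0],[0.005,0.0003,-0.006,0],[0.01,0.0005,-0.006,0],[0.0145,0.0008,-0.006,0]]]'
python3 -m crank '[[[0.002,0.0001,0.0027,0],[0.004,0.0002,0.0054,0],[0.006,0.0003,0.008,0],[0.008,0.0004,0.011,0],[0.0103,0.0005,0.0135,0]]]'
python3 -c "
from h import *
st();lid('x1');m,im,d=snap('wrist','x2');cv2.imwrite('pics/c13.png',im[200:,100:500,::-1]);m,im,d=snap('side','x3');cv2.imwrite('pics/c14.png',cv2.resize(im[140:270,250:400,::-1],None,fx=4,fy=4,interpolation=cv2.INTER_CUBIC))"
```

```text
t: 15.15
tool_pos: [0.5667, 0.0134, 0.0235]
tool_rot: [1.17, 1.234, -1.17]
contact_force: [-0.2, 0.3, -1.2]
opening: 0.0428
t: 15.57
tool_pos: [0.5761, 0.014, 0.0372]
tool_rot: [1.169, 1.235, -1.17]
contact_force: [-3.3, 0.2, -0.3]
opening: 0.0428
t 15.57 tcp [0.5761 0.014  0.0372] case [-0.0565  0.156   0.0372] F [-3.31  0.17 -0.32] open 0.0428 jawyaw 3.06 down [-0.001  0.    -1.   ] q6 -0.16
x1 lid angle 0.371 n 419 419 res 0.0014 z at front edge 0.136 xmin -0.031
```

View pics/c13.png

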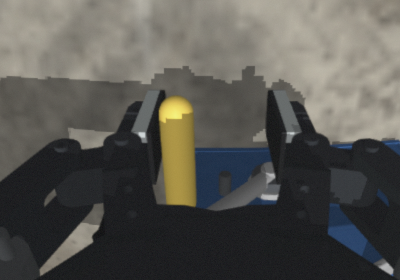

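View pics/c14.png

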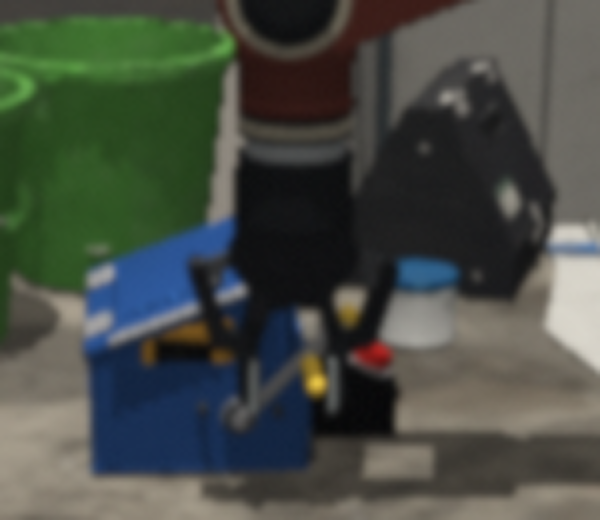

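```bash
python3 -m crank '[[[0.0025,0.0001,0.0022,0],[0.005,0.0003,0.0043,0],[0.0077,0.0004,0.0064,0],[0.0105,0.0005,0.0084,0],[0.0135,0.0007,0.0103,0]]]'
python3 -m crank '[[[0.003,0.0002,0.0015,0],[0.006,0.0003,0.003,0],[0.009,0.0005,0.0043,0],[0.0123,0.0006,0.0054,0],[0.0157,0.0008,0.0065,0]]]'
python3 -c "
from h import *
st();lid('y1');m,im,d=snap('wrist','y2');cv2.imwrite('pics/c15.png',im[200:,100:500,::-1]);m,im,d=snap('side','y3');cv2.imwrite('pics/c16.png',cv2.resize(im[140:270,250:400,::-1],None,fx=4,fy=4,interpolation=cv2.INTER_CUBIC))"
```

```text
t: 16.13
tool_pos: [0.5897, 0.0146, 0.0479]
tool_rot: [1.169, 1.235, -1.17]
contact_force: [-3.5, 0.5, 3.0]
opening: 0.0426
t: 16.55
tool_pos: [0.606, 0.0154, 0.0538]
tool_rot: [1.17, 1.234, -1.169]
contact_force: [-2.9, -0.9, 1.6]
opening: 0.0428
t 16.55 tcp [0.606  0.0154 0.0538] case [-0.0266  0.1559  0.0538] F [-2.88 -0.86  1.58] open 0.0428 jawyaw 3.06 down [ 0. -0. -1.] q6 -0.15
y1 lid angle 0.436 n 246 246 res 0.0013 z at front edge 0.131 xmin -0.003
```

View pics/c15.png

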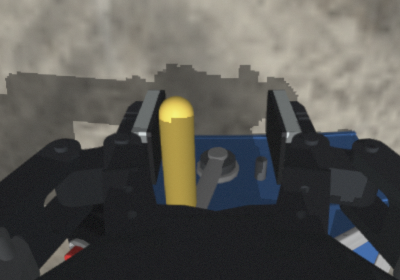

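View pics/c16.png

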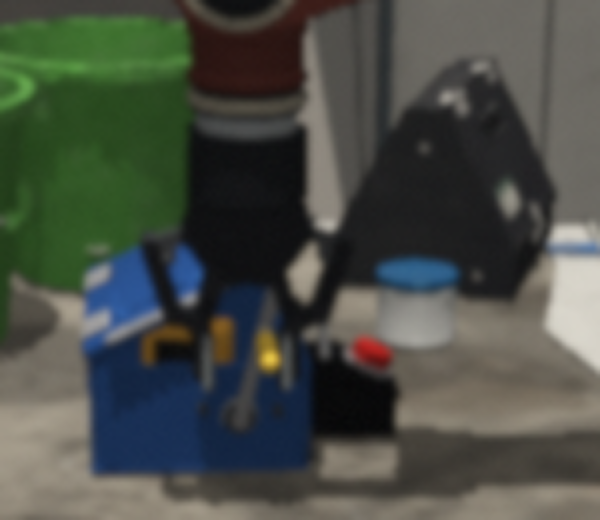

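```bash
python3 -m crank '[[[0.0033,0.0002,0.0008,0],[0.0067,0.0004,0.0014,0],[0.01,0.0005,0.0018,0],[0.0134,0.0007,0.0021,0],[0.0168,0.0009,0.0022,0]]]'
python3 -m crank '[[[0.0034,0.0002,-0.0001,0],[0.0068,0.0004,-0.0004,0],[0.0101,0.0005,-0.0008,0],[0.0135,0.0007,-0.0014,0],[0.0168,0.0009,-0.0022,0]]]'
python3 -c "
from h import *
st();lid('z1');m,im,d=snap('wrist','z2');cv2.imwrite('pics/c17.png',im[200:,100:500,::-1]);m,im,d=snap('side','z3');cv2.imwrite('pics/c18.png',cv2.resize(im[140:270,250:400,::-1],None,fx=4,fy=4,interpolation=cv2.INTER_CUBIC))"
```

```text
t: 17.12
tool_pos: [0.6227, 0.0163, 0.0561]
tool_rot: [1.17, 1.234, -1.17]
contact_force: [-1.4, 0.4, 2.3]
opening: 0.0428
t: 17.53
tool_pos: [0.6394, 0.0172, 0.0536]
tool_rot: [1.17, 1.234, -1.17]
contact_force: [-1.5, -0.6, 1.1]
opening: 0.0426
t 17.53 tcp [0.6394 0.0172 0.0536] case [0.0069 0.1559 0.0536] F [-1.47 -0.57  1.15] open 0.0426 jawyaw 3.06 down [-0. -0. -1.] q6 -0.14
z1 lid angle 0.702 n 91 91 res 0.0011 z at front edge 0.132 xmin 0.033
```

View pics/c17.png

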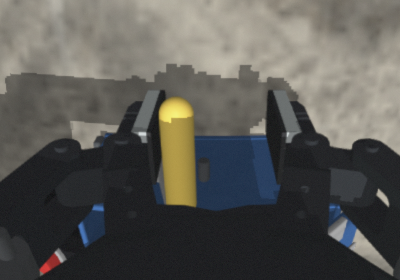

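View pics/c18.png

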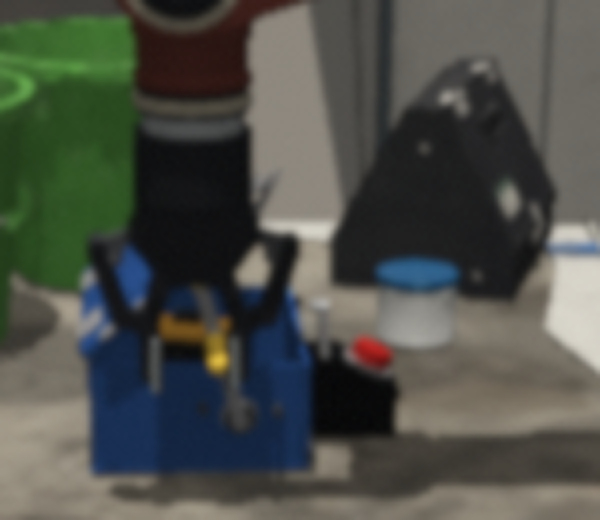

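```bash
python3 -m crank '[[[0.0033,0.0002,-0.001,0],[0.0065,0.0003,-0.0022,0],[0.0096,0.0005,-0.0036,0],[0.0127,0.0007,-0.005,0],[0.0157,0.0008,-0.0065,0]]]'
python3 -m crank '[[[0.0028,0.0001,-0.0018,0],[0.0056,0.0003,-0.0037,0],[0.0083,0.0004,-0.0058,0],[0.011,0.0006,-0.008,0],[0.0135,0.0007,-0.0103,0]]]'
python3 -c "
from h import *
st();lid('aa1');m,im,d=snap('wrist','aa2');cv2.imwrite('pics/c19.png',im[200:,100:500,::-1]);m,im,d=snap('side','aa3');cv2.imwrite('pics/c20.png',cv2.resize(im[140:270,250:400,::-1],None,fx=4,fy=4,interpolation=cv2.INTER_CUBIC))"
```

```text
t: 18.1
tool_pos: [0.655, 0.0181, 0.047]
tool_rot: [1.17, 1.234, -1.17]
contact_force: [-2.5, 0.2, 2.5]
opening: 0.0428
t: 18.52
tool_pos: [0.6684, 0.0187, 0.0366]
tool_rot: [1.17, 1.234, -1.17]
contact_force: [-3.8, -0.0, 2.2]
opening: 0.0427
t 18.52 tcp [0.6684 0.0187 0.0366] case [0.0359 0.1559 0.0366] F [-3.82 -0.05  2.15] open 0.0427 jawyaw 3.06 down [-0. -0. -1.] q6 -0.14
aa1 lid angle 0.8 n 58 57 res 0.0019 z at front edge 0.2 xmin -0.022
```

View pics/c19.png

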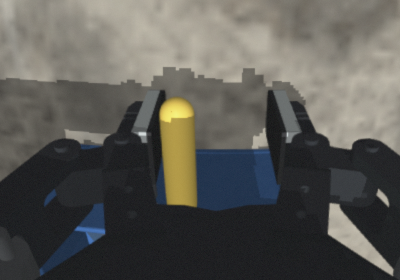

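View pics/c20.png

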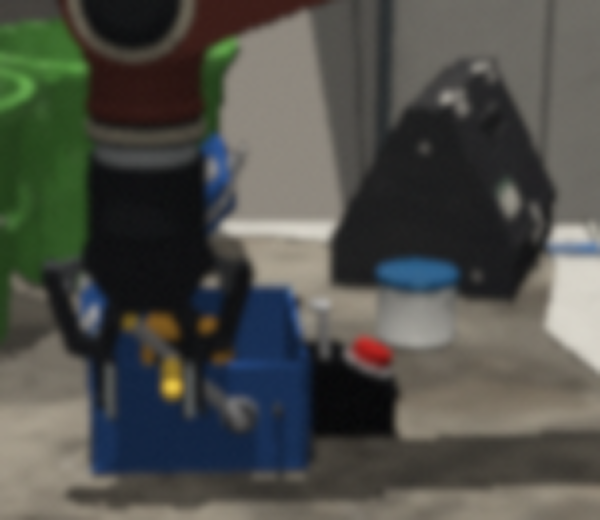

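```bash
python3 -m crank '[[[0.0018,0.0001,-0.002,0],[0.0036,0.0002,-0.004,0],[0.0053,0.0003,-0.006,0],[0.007,0.0004,-0.0078,0],[0.008,0.0004,-0.0085,0]]]'
python3 -c "
from h import *
st();m,im,d=snap('wrist','ab2');cv2.imwrite('pics/c21.png',im[200:,100:500,::-1]);m,im,d=snap('side','ab3');cv2.imwrite('pics/c22.png',cv2.resize(im[140:270,250:400,::-1],None,fx=4,fy=4,interpolation=cv2.INTER_CUBIC))"
```

```text
t: 19.08
tool_pos: [0.6754, 0.0192, 0.028]
tool_rot: [1.168, 1.236, -1.172]
contact_force: [-8.2, 0.2, 7.1]
opening: 0.043
t 19.08 tcp [0.6754 0.0192 0.028 ] case [0.0429 0.1559 0.028 ] F [-8.22  0.24  7.12] open 0.043 jawyaw 3.07 down [-0.003  0.    -1.   ] q6 -0.14
```

View pics/c21.png

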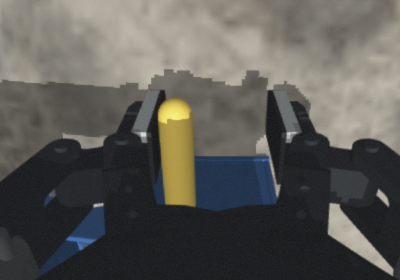

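View pics/c22.png

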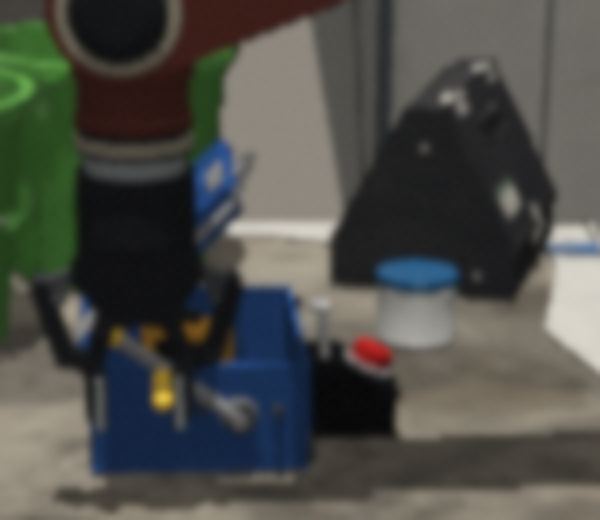

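```bash
python3 -m crank '[[[-0.002,-0.0001,0,0],[-0.005,-0.0003,0,0],[-0.009,-0.0005,0,0],[-0.013,-0.0007,0,0],[-0.013,-0.0007,0,0]]]'
python3 -c "
from h import *
st();m,im,d=snap('wrist','ac2');cv2.imwrite('pics/c23.png',im[200:,100:500,::-1])"
```

```text
t: 19.6
tool_pos: [0.6626, 0.0185, 0.0282]
tool_rot: [1.17, 1.234, -1.17]
contact_force: [-0.2, 0.1, 0.2]
opening: 0.0428
t 19.6 tcp [0.6626 0.0185 0.0282] case [0.0301 0.1559 0.0282] F [-0.21  0.07  0.16] open 0.0428 jawyaw 3.06 down [-0.  0. -1.] q6 -0.14
```

View pics/c23.png

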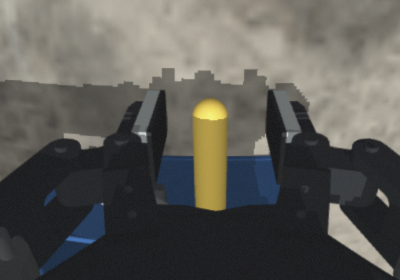

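Handle stays put and is centred and free between the pads. I'll retreat straight up with a slight move outward.

```bash
python3 -m crank '[[[0,0,0.015,0],[0,0,0.035,0],[0,0.005,0.06,0],[0,0.02,0.09,0],[0,0.045,0.12,0]]]'
python3 -m crank '[[[-0.01,0.03,0.02,0],[-0.02,0.06,0.04,0],[-0.03,0.09,0.06,0],[-0.04,0.12,0.06,0],[-0.05,0.15,0.06,0]]]'
python3 -m crank '[[[-0.04,0.02,0,0],[-0.08,0.03,0,0],[-0.12,0.04,0,0],[-0.15,0.05,0,0],[-0.15,0.05,0,0]]]'
python3 -c "
from h import *
st();lid('ad1');m,im,d=snap('side','ad3');cv2.imwrite('pics/c24.png',cv2.resize(im[140:270,250:400,::-1],None,fx=4,fy=4,interpolation=cv2.INTER_CUBIC));m,im,d=snap('top','ad4')"
```

```text
t: 20.07
tool_pos: [0.6634, 0.0621, 0.1506]
tool_rot: [1.172, 1.232, -1.172]
contact_force: [0.9, 0.4, -1.0]
opening: 0.0428
t: 20.48
tool_pos: [0.6142, 0.2152, 0.2129]
tool_rot: [1.174, 1.23, -1.165]
contact_force: [0.7, 0.8, -0.5]
opening: 0.0427
t: 20.9
tool_pos: [0.4588, 0.2653, 0.2095]
tool_rot: [1.167, 1.237, -1.166]
contact_force: [0.2, -0.4, -0.1]
opening: 0.0428
t 20.9 tcp [0.4588 0.2653 0.2095] case [-0.1604  0.4132  0.2095] F [ 0.23 -0.39 -0.08] open 0.0428 jawyaw 3.3 down [-0.001  0.001 -1.   ] q6 0.33
ad1 lid angle 0.768 n 491 488 res 0.0016 z at front edge 0.199 xmin -0.026
```

View pics/c24.png

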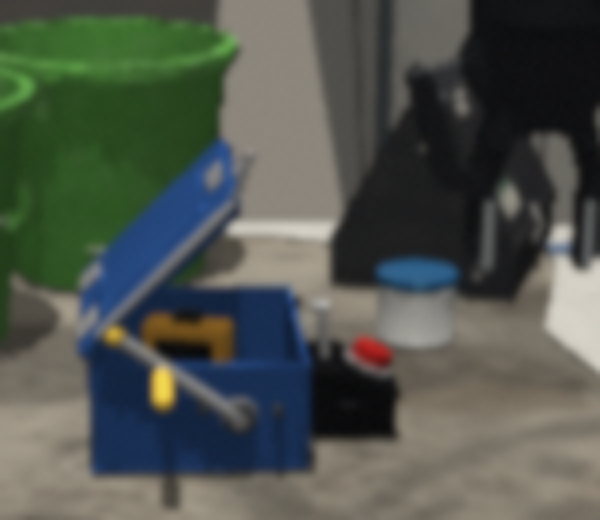

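View pics/ad4.png

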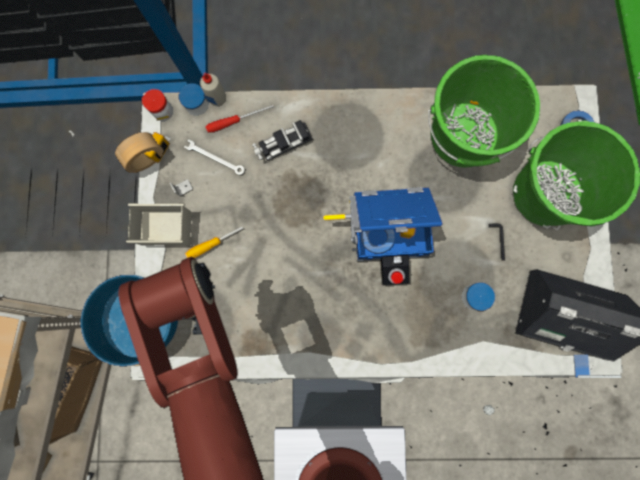

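```bash
python3 -m crank '[[[0,0,0,0],[0,0,0,0],[0,0,0,0],[0,0,0,0],[0,0,0,0]]]' >/dev/null
python3 -m crank '[[[0,0,0,0],[0,0,0,0],[0,0,0,0],[0,0,0,0],[0,0,0,0]]]'
python3 -c "
from h import *
lid('ae1');m,im,d=load('ae1');Q=tocase(cloud(m,d));I=im.astype(int)
y=(I[:,:,0]>150)&(I[:,:,2]<90)&(I[:,:,1]>110);k=np.zeros_like(y);k[210:250,270:300]=1
q=Q[y&(k>0)];g=q[q[:,1]>.11];t=q[q[:,1]<=.115];print('grip',g.mean(0),'tip',t.mean(0),len(g),len(t))
for p in(t.mean(0),g.mean(0)): print('theta',np.pi-np.arctan2(p[2]-.042,p[0]+.0246)-np.pi/6)
a=load('top0')[1].astype(int);b=load('ad4')[1].astype(int);
for n,(u0,u1,v0,v1) in dict(tin=(462,500,278,315),bin=(122,195,198,248),screw=(215,248,222,245),hex=(485,510,218,262)).items(): print(n,abs(a-b)[v0:v1,u0:u1].mean().round(2))
"
```

```text
t: 21.88
tool_pos: [0.4633, 0.2635, 0.2084]
tool_rot: [1.17, 1.234, -1.17]
contact_force: [-1.1, 0.3, -0.3]
opening: 0.0427
ae1 lid angle 0.767 n 488 486 res 0.0016 z at front edge 0.199 xmin -0.026
grip [0.02730077 0.15016188 0.08454405] tip [0.05398555 0.10450904 0.10365464] 36 10
theta 1.9527421650819599
theta 1.9313442357238166
tin 9.49
bin 10.82
screw 12.41
hex 10.51
```

```bash
python3 -c "
from h import *
print(finish_job())"
```

```text
the job is handed in; nothing more can be done
None
```

The case is open and standing by itself: I released the lid, calmed it and propped it, then handed the job in at about 22 s of the 62 s. `finish_job` gives no verdict.

1. **Button:** I pressed it along its axis, with at most about 5 N, until the lid popped up.
2. **Lid:** I laid the closed fingertips on it with a touch too light for the force reading to show, and held until it stood still. I then raised them slowly, and it stayed at its rest angle of about 0.36 rad.
3. **Prop bar:** I pushed the yellow handle along its arc, from the front, to the stop. The force rose from about 4 N to about 11 N there.

**Last checks**
- **Lid:** It stayed at 0.77 rad over a second with the robot clear.
- **Prop:** It measured 1.93 to 1.95 rad, past the top point at 1.87 but a little short of the 1.99 stop. I put that down to measuring the visible surfaces.
- **Bystanders:** The tin, bin, screwdriver and hex key look unmoved in the top view. A picture comparison showed similar differences at all four, about 10 grey levels, which I took as image noise without checking it against the background.

**What disagreed:** The cameras and both contacts put the shut fingertips about 30 mm above the reported TCP. I corrected for this in every contact move.

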